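# Seat the photometer cover and hold a filter in the light path

### The arm

A 7-joint arm with a two-finger parallel gripper is mounted at the origin on the work surface. World frame = base frame: x ahead of the robot, y to its left, z up, the work surface at z = 0. Lengths are in m, angles in rad, forces in N, time in s.
With the tool pointing down it reaches from about 0.35 to 0.9 m from the base axis. Payload 8.1 kg.
Tool frame: the origin (TCP) lies where the fingers leave the gripper's body, on its centre line; the fingertips stand 73 mm ahead of it and the grasp point (between the pads) lies 54 mm ahead of it (ctrl.hold_point_z is the distance from the TCP to the grasp point, in m); z points along the fingers, x is the direction in which the jaws open and shut, and the axes are right-handed (so a half turn about z gives the same grasp; the last joint's range is limited). The gripper opens to 85 mm and grips with 20 to 120 N. Pads are 22 mm wide; open, the fingers measure 114 mm over their backs; the gripper's body (76 mm by 85 mm) begins 54 mm behind the grasp point. The pads swing forward as they close: fully open they stand 13 mm farther back than shut.
Start: joints at [-0.103, 0.434, 0.025, 1.573, -0.012, 1.134, -0.075], TCP at [0.625, -0, 0.304] pointing down, gripper open.
Joint ranges: [-2.62, 2.62], [-0.44, 2.09], [-1.27, 1.32], [0.08, 2.57], [-1.32, 4.46], [0.12, 2], [-2.74, 2.74]. Speed limits (rad/s): [2.22, 2.22, 3.01, 3.01, 3.14, 3.14, 3.14].

### API

Orientations are given as a unit quaternion [w, x, y, z].
In Python, from workcell import ctrl, vision gives the robot as it stands.
- The arm moves only by the shell command python3 -m handwheel 'ROWS' [FORCE]. ROWS is JSON, a list that holds one entry, the list of rows, each a list of 7 numbers: the shift along the world's x, y, z in cm, then the turn, a rotation vector about the world's x, y, z in degrees, then the gripper's target within -1 to 1 (shut at 1, half-way at 0, fully open at -1). A call has 1 to 20 rows; each row shifts and turns the commanded pose from where the row before left it; what a row does not reach is not made up. A row lasts 1/12 s, in which the tool goes at most 41.7 mm and 7.16 degrees, less where a joint would pass 70% of its speed; a pose out of reach is approached as far as the arm can. A call with a gripper value outside its range is refused whole. The fingers move at their own pace and stop on an object; FORCE is the grip in N (left out, the last holds). Time passes only in rows, so rows that do not move let the fingers close. It gives the time, the measured TCP pose, the force and the opening at its end, in the units of the state.
- ctrl.get_state(): the state, without advancing time (a new reading comes with each control period).
- vision.snapshot(name): name is "scene" or "side" or "wrist"; returns (picture, depth): 480x640x3 uint8, blue, green, red; 480x640 float32, m along the optical axis (not along the pixel's ray), 0 where there is no reading.
- vision.camera_info(name): a dict with "fx", "fy", "cx", "cy" (pixels), "view" (4x4, takes a point from world to camera coordinates); the wrist camera has in their place "tool_from_camera" (4x4, takes a point from camera to tool coordinates, whose origin is the TCP and whose axes are the tool frame's). Camera axes: x right, y down, z forward; pixel columns grow to the right and rows downward; lengths in m; the calibration is good to about 2 mm. The wrist camera is an equidistant fisheye: a pixel r from the principal point sees the ray r / f radians off the axis. A picture is of the moment at which its call begins: read the wrist's pose just before it. camera_info takes no time and is no camera call.
- ctrl.finish_job(): hands the job in, once; it reports no verdict.
The state is a dict: "time": time; "joint_positions": joint angles; "joint_velocities": joint speeds; "tau": joint torques, N m; "ee_pos": TCP position; "ee_rot": TCP orientation; "wrist_force": force on the tool from outside, world axes, zero at the start; "moment": the same for the moment, N m; "finger_gap": finger opening in m.
Only numpy, scipy, OpenCV 4.12 (cv2) and the standard library are available. Lean on these libraries where they do the work, as an engineer would, in place of code of your own. Each camera call takes 0.05 s, during which the arm holds its last target. There are 200 camera calls.

### The job

Press the photometer's loose slotted cover down at both ends until it lies level and flush with the rim of the housing. Then take the square-headed filter paddle out of its storage block, lower its blade through the slot until its glass window is wholly below the cover, and finish while still holding it there upright and still, its head clear above the cover and its blade not pressing hard on the slot. Leave the round-headed paddle and everything else on the bench where it is.

Things in the scene. Friction and masses are not known exactly. Their poses are not given: they have to be found in the camera images.
- photometer: Fixed grey bench photometer, 130 (x) x 150 (y) x 100 mm high; a recess 93 x 113 mm in its top takes the cover; a white console 45 mm high on its -x side reaches x = -125 mm. Origin: on the bench under the recess's centre; z up. A hard ledge 94 mm above the bench carries the seated cover; the empty chamber below reaches down to 8 mm above the bench.
- cover: Loose aluminium plate 90 (x) x 110 (y) x 6 mm, 0.2 kg, slotted in the middle, in the recess with 1.5 mm play all round. Origin: centre of its underside; z out of its top. It starts tilted on two stiff rubber strips, +y end about 9 mm, -y end about 2.5 mm too high. Seated, it stops hard on the ledge, underside 94 mm and top 100 mm above the bench, flush with the rim.
- end_high (a point): Point on the cover's top face at its y = +42 mm, x = 0, over a rubber strip (marked by a flat steel disc). Pressing here with about 5 N pushes the strip down about 8 mm; it stays where it is pushed and does not spring back.
- end_low (a point): The same at the cover's y = -42 mm; the strip here goes down about 3 mm.
- slot (a point): Centre of the slot's mouth on the cover's top face, axes as the cover's. The slot is 10 mm (x) x 40 mm (y) and goes straight through the 6 mm plate: 2 mm clearance on every side of the paddle's blade.
- paddle: The filter paddle to use, loose, about 0.08 kg: dark steel blade 6 (x) x 36 (y) x 80 mm long, lowest 4 mm a little narrower, under a black square-cornered head 16 (x) x 24 (y) x 30 mm high, to be gripped across its 16 mm. Origin: centre of the blade's lower end; z up to the head (z = 80 to 110 mm). Symmetric under a half turn. It stands in a slot of the block, lower end 8 mm above the bench.
- window (a point): Centre of the paddle's square glass window, 20 x 20 mm, 20 mm above the blade's lower end (window from 10 to 30 mm).
- block: Fixed grey plastic storage block 60 (x) x 170 (y) x 50 mm high. Origin: centre of its underside. Two slots in its top at y = +40 and y = -40 mm, 42 mm deep, about 8 (x) x 38 (y) mm, hold the two paddles; either may be in either slot.
- blank: The other paddle, same blade but with no window, and a round head 24 mm in diameter, 30 mm high. Origin as for the paddle. Stays in its slot.
- slide_box: Bystander: cardboard box 40 x 85 x 28 mm beside the photometer. Origin: centre of its underside.
- dish: Bystander: closed round glass dish, 90 mm in diameter, 16 mm high. Origin: centre of its underside.
- bottle: Bystander: amber bottle, 72 mm in diameter, 170 mm high. Origin: centre of its underside.
- vial: Bystander: small amber glass jar, 24 mm in diameter, 45 mm high, near the block. Origin: centre of its underside.
- beaker: Bystander: glass beaker, 64 mm in diameter, 70 mm high, near the block. Origin: centre of its underside.
- marker: Bystander: black marker pen 135 x 14 x 13 mm lying on the bench. Origin: centre of its underside.
There are look-alikes about, which are no part of the job. Leave any turquoise look-alike of the paddle alone.

How it is judged:
On the way, in this order (a step that is already met when the one before it is completed fails the run):
1. the cover lies level and flush in the photometer, with the paddle not yet in it (z of cover in the frame of photometer below 0.0957 m and angle between cover's own z axis and vertical below 0.022 rad and horizontal distance between cover and photometer below 0.006 m and horizontal distance between paddle and slot above 0.05 m), for 0.2 s.
2. the paddle's blade has passed through the slot of the seated cover (z of cover in the frame of photometer below 0.0957 m and angle between cover's own z axis and vertical below 0.022 rad and horizontal distance between cover and photometer below 0.006 m and horizontal distance between paddle and slot below 0.008 m and z of paddle in the frame of cover below -0.005 m), for 0.1 s.
At the end, for the whole second after the job is handed in: Cover seated (within 1.7 mm, level within 0.022 rad); the paddle through its slot, lower end 29 to 72.5 mm below the cover's underside, upright within 0.12 rad, still, gripped by the fingers, pressing on the cover with under 6 N and on the housing under 1 N (z of cover in the frame of photometer below 0.0957 m and angle between cover's own z axis and vertical below 0.022 rad and horizontal distance between cover and photometer below 0.006 m and horizontal distance between paddle and slot below 0.008 m and z of paddle in the frame of cover between -0.0725 and -0.029 m and angle between paddle's own z axis and vertical below 0.12 rad and linear speed of paddle below 0.02 m/s and contact force between the fingers and paddle above 2 N and contact force between paddle and cover below 6 N and contact force between paddle and photometer below 1 N); the arm keeps its last pose, push and grip.
It fails at once if the round-headed paddle or a bystander is moved more than 25 mm (distance of any of blank, slide_box, dish, bottle, vial, beaker, marker from where it was at the start of the episode above 0.025 m).
It also fails if it takes over 64 s, if anything falls off the work surface, if the arm or the gripper's body presses on something with over 40 N, if the wrist force passes 120 N, or if a joint passes its speed limit or range.

## Working session

There is one attempt and no reset: what is moved stays moved. The work goes in short steps, Python scripts to look and compute and a shell command to move; the robot and the scene stay as the last step left them, time stands still between calls to the robot, and variables do not carry over. Pictures are saved under pics/ and viewed, about 8 in all and at most 12, crops included, and the job is handed in when it is done.

```bash
mkdir -p pics; cat > h.py <<'E'
import numpy as np,cv2
from workcell import ctrl,vision
def snap(n):
    s=ctrl.get_state(); p,d=vision.snapshot(n); np.savez(f'/tmp/{n}.npz',p=p,d=d,pos=s['ee_pos'],rot=s['ee_rot']); return p,d
def world(n,uv,d):
    """pixels with depth -> world (scene/side)"""
    c=vision.camera_info(n); uv=np.atleast_2d(uv).astype(int); z=d[uv[:,1],uv[:,0]]
    P=np.c_[(uv[:,0]-c['cx'])/c['fx']*z,(uv[:,1]-c['cy'])/c['fy']*z,z,np.ones(len(z))]
    return (P@np.linalg.inv(np.array(c['view'])).T)[:,:3]
def cloud(n,d):
    v,u=np.nonzero(d>0); return np.c_[u,v],world(n,np.c_[u,v],d)
E
python3 - <<'E'
from h import *
for n in('scene','side'):
    p,d=snap(n); cv2.imwrite(f'pics/{n}0.png',p)
    c=vision.camera_info(n); V=np.array(c['view']); print(n,c['fx'],c['cx'],c['cy'],(-V[:3,:3].T@V[:3,3]).round(3),V[2,:3].round(2))
print(ctrl.get_state())
E
```

```text
scene 566.9806222190601 314.42141138177095 239.46844716137767 [ 1.327 -0.179  1.095] [-0.61  0.14 -0.78]
side 583.050020977401 318.5172181407625 249.2724506012479 [ 0.112 -0.825  1.07 ] [ 0.33  0.61 -0.72]
{'time': 0.1, 'joint_positions': array([-0.10261092,  0.43511686,  0.02495081,  1.5740072 , -0.01160663,
        1.13400682, -0.07509316]), 'joint_velocities': array([ 1.26436859e-03, -1.64795669e-03,  1.94404451e-04, -1.73712385e-03,
        9.19706936e-04, -6.89974770e-05, -6.87384754e-04]), 'tau': array([ 3.05215610e-03, -6.71761894e+01,  1.02813520e+00, -3.16906106e+01,
        1.58212596e-02,  7.24380094e-03, -3.14591728e-05]), 'ee_pos': array([ 6.24644446e-01, -2.24442139e-05,  3.03226331e-01]), 'ee_rot': array([ 5.53621115e-05,  9.99999757e-01, -1.69040006e-05, -6.94472298e-04]), 'wrist_force': array([-0.11516552,  0.52777142,  0.16216579]), 'moment': array([-0.03320224,  0.04557311,  0.03483465]), 'finger_gap': 0.08526928293236086}
```

View pics/scene0.png

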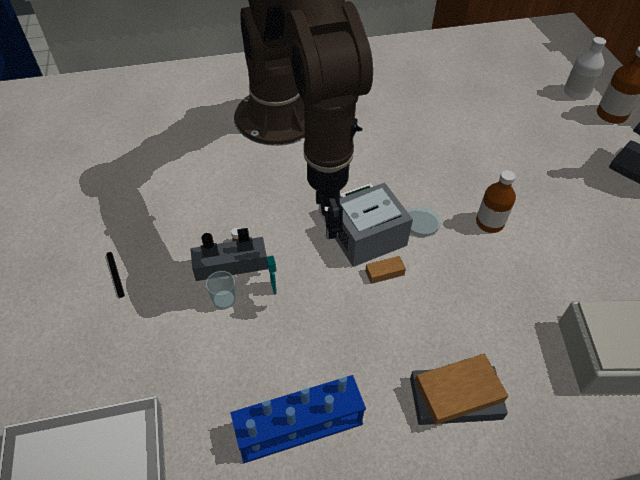

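View pics/side0.png

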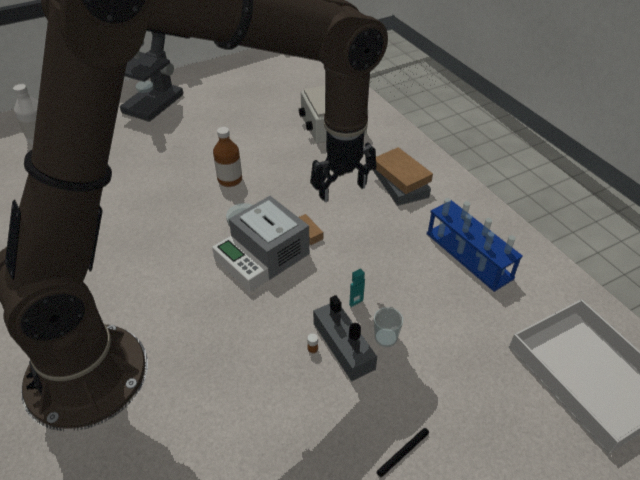

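The scene view shows the photometer at (372,220) and the block at (230,255), with two black heads at (208,241) and (243,236). The turquoise look-alike is at (272,272). The side view has the heads at (336,303) and (355,330), the turquoise one at (357,288) and the cover slot at (268,220). So the candidates are the two black heads plus the turquoise one; the next crop should show which head is square.

```bash
python3 - <<'E'
from h import *
A=[]
for n,(x,y,w,h) in {'scene':(185,215,100,80),'side':(305,280,100,80)}.items():
    z=np.load(f'/tmp/{n}.npz'); A.append(cv2.resize(z['p'][y:y+h,x:x+w],None,fx=4,fy=4,interpolation=2))
cv2.imwrite('pics/heads.png',np.hstack(A))
for n in('scene','side'):
    d=np.load(f'/tmp/{n}.npz')['d'];p=np.load(f'/tmp/{n}.npz')['p']; uv,P=cloud(n,d)
    def rep(t,m):
        if m.sum()<8: print(n,t,m.sum()); return
        r=cv2.minAreaRect((P[m][:,:2]*1000).astype(np.float32)); print(n,t,m.sum(),'z',np.percentile(P[m][:,2],[5,50,95]).round(4),'mean',P[m].mean(0).round(4),'rect',np.round(r[0],1),np.round(r[1],1),round(r[2],1))
    boxes={'scene':dict(ph=(330,175,415,265),hA=(198,230,218,252),hB=(232,226,254,246),blk=(188,232,270,280)),'side':dict(ph=(225,190,315,280),hA=(326,292,345,314),hB=(346,320,364,342),blk=(312,295,378,380))}[n]
    for k,(a,b,c,e) in boxes.items():
        B=(uv[:,0]>a)&(uv[:,0]<c)&(uv[:,1]>b)&(uv[:,1]<e)
        if k=='ph': rep('top',B&(P[:,2]>.09)&(P[:,2]<.118))
        elif k=='blk': rep(k,B&(abs(P[:,2]-.05)<.006))
        else: rep(k,B&(P[:,2]>.11)&(P[:,2]<.125)); rep(k+'all',B&(P[:,2]>.092)&(P[:,2]<.125))
E
```

```text
scene top 2687 z [0.0949 0.1019 0.1088] mean [0.5104 0.1411 0.102 ] rect [500.3 139.4] [136.6 153.7] 12.8
scene hA 88 z [0.1117 0.1162 0.1202] mean [ 0.5168 -0.2415  0.1161] rect [ 514.9 -241.5] [22.5 23.6] 44.9
scene hAall 144 z [0.094  0.114  0.1198] mean [ 0.5192 -0.2413  0.1102] rect [ 515.8 -241.3] [24.5 23.2] 35.3
scene hB 79 z [0.1116 0.1164 0.1203] mean [ 0.517  -0.1619  0.1162] rect [ 515.6 -161.8] [23.7 19.2] 88.4
scene hBall 133 z [0.0946 0.1133 0.1197] mean [ 0.5193 -0.1618  0.1102] rect [ 515.7 -161.9] [20.4 23.5] 2.9
scene blk 1373 z [0.0455 0.0493 0.0533] mean [ 0.5228 -0.2032  0.0493] rect [ 526.4 -199.8] [125.6 177.1] 14.1
side top 2497 z [0.095  0.1033 0.1107] mean [0.4969 0.1292 0.1033] rect [500.1 139.2] [134.3 157.4] 13.0
side hA 96 z [0.1108 0.1176 0.1206] mean [ 0.5132 -0.1638  0.1169] rect [ 514.5 -163. ] [27.3 17.6] 85.9
side hAall 154 z [0.0944 0.1143 0.1204] mean [ 0.5122 -0.1653  0.1107] rect [ 513.9 -163. ] [27.1 17.7] 89.5
side hB 107 z [0.1119 0.118  0.1213] mean [ 0.5129 -0.2433  0.1176] rect [ 512.6 -242.8] [23.1 21.7] 22.0
side hBall 170 z [0.0951 0.1159 0.1208] mean [ 0.5114 -0.2452  0.1118] rect [ 513.4 -243.1] [23.8 22. ] 30.0
side blk 1555 z [0.0465 0.0504 0.0538] mean [ 0.5092 -0.2119  0.0503] rect [ 510.6 -205.9] [161.4 143. ] 55.5
```

View pics/heads.png

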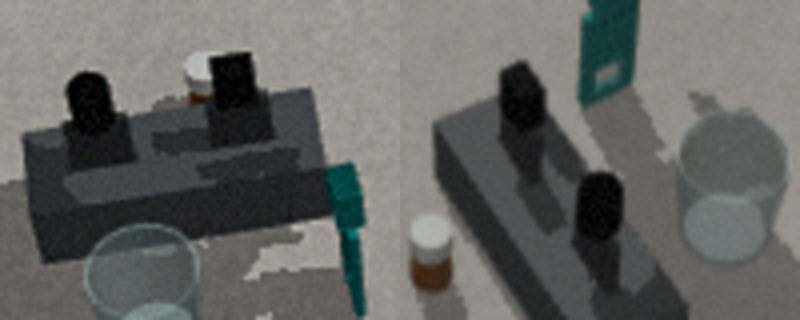

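The square head is the one at scene (243,236), side (336,303), world (0.515,-0.162). The two views agree within 2 mm, its height is right, and its rectangle is about 17x24. The photometer centre is about (0.500,0.139) with a yaw of 13°. I'll move over the high end with the fingers shut.

```bash
python3 -m handwheel '[[[-1.7,2.25,-0.5,0,0,0,1],[-1.7,2.25,-0.5,0,0,0,1],[-1.7,2.25,-0.5,0,0,0,1],[-1.7,2.25,-0.5,0,0,0,1],[-1.7,2.25,-0.5,0,0,0,1],[-1.7,2.25,-0.5,0,0,0,1],[-1.7,2.25,-0.5,0,0,0,1],[-1.5,2.25,-0.5,0,0,0,1],[0,0,0,0,0,0,1],[0,0,0,0,0,0,1]]]'
python3 - <<'E'
from h import *
p,d=snap('wrist'); cv2.imwrite('pics/w1.png',p)
c=vision.camera_info('wrist'); print({k:np.round(v,3).tolist() for k,v in c.items()})
E
```

```text
time: 0.93
ee_pos: [0.4898, 0.1814, 0.2635]
ee_rot: [0.0, 1.0, 0.002, -0.001]
wrist_force: [0.4, -0.1, 0.5]
finger_gap: 0.0
{'fx': 371.648, 'fy': 371.648, 'cx': 318.495, 'cy': 239.647, 'tool_from_camera': [[1.0, 0.001, -0.001, 0.001], [-0.001, 0.945, 0.327, -0.084], [0.001, -0.327, 0.945, -0.07], [0.0, 0.0, 0.0, 1.0]]}
```

View pics/w1.png

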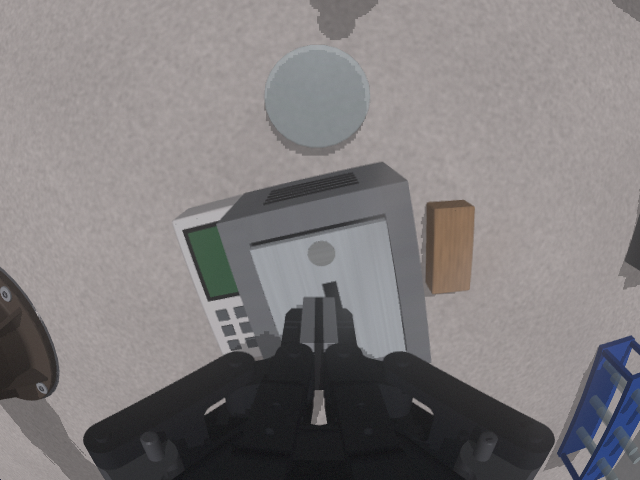

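The wrist view shows the steel disc at (321,253), the cover's far corners at about (250,244) and (386,216), and the start of the slot at (330,285). I'll cast rays through those pixels.

```bash
cat >> h.py <<'E'
from scipy.spatial.transform import Rotation as R
def wray(uv,z,f='/tmp/wrist.npz'):
    """wrist pixels -> world points on plane(s) z"""
    s=np.load(f); c=vision.camera_info('wrist'); T=np.array(c['tool_from_camera'])
    q=s['rot']; Rw=R.from_quat([q[1],q[2],q[3],q[0]]).as_matrix()
    uv=np.atleast_2d(uv).astype(float); a=(uv-[c['cx'],c['cy']])/c['fx']; th=np.linalg.norm(a,axis=1,keepdims=True)
    r=np.c_[a/th*np.sin(th),np.cos(th)]@T[:3,:3].T@Rw.T; o=Rw@T[:3,3]+s['pos']
    return o+r*((z-o[2])/r[:,2])[:,None]
E
python3 - <<'E'
from h import *
z=np.load('/tmp/wrist.npz'); p=z['p']
print('disc',wray([321,253],.108).round(4),'cover corners',wray([[250,244],[386,216]],.109).round(4),'rim far corners',wray([[221,221],[407,181]],.1).round(4))
E
```

```text
disc [[0.4917 0.1785 0.108 ]] cover corners [[0.4457 0.1848 0.109 ]
 [0.5327 0.204  0.109 ]] rim far corners [[0.4248 0.1978 0.1   ]
 [0.5471 0.2252 0.1   ]]
```

```bash
python3 -m handwheel '[[[0.2,-0.3,-2.5,0,0,0,1],[0,0,-2.5,0,0,0,1],[0,0,-2.2,0,0,0,1],[0,0,-0.4,0,0,0,1],[0,0,-0.4,0,0,0,1],[0,0,-0.3,0,0,0,1],[0,0,-0.3,0,0,0,1],[0,0,-0.2,0,0,0,1],[0,0,0,0,0,0,1]]]'
```

```text
time: 1.73
ee_pos: [0.4936, 0.1769, 0.1765]
ee_rot: [-0.0, 1.0, -0.0, 0.001]
wrist_force: [-0.5, 0.2, -0.0]
finger_gap: -0.0001
```

```bash
python3 -m handwheel '[[[-0.1,0.1,-0.1,0,0,0,1],[0,0,-0.1,0,0,0,1],[0,0,-0.1,0,0,0,1],[0,0,0,0,0,0,1]]]'
```

```text
time: 2.07
ee_pos: [0.4926, 0.1783, 0.1733]
ee_rot: [-0.0, 1.0, 0.0, 0.001]
wrist_force: [1.2, -0.6, 4.6]
finger_gap: -0.0002
```

```bash
python3 -m handwheel '[[[0,0,-0.1,0,0,0,1],[0,0,-0.1,0,0,0,1],[0,0,-0.1,0,0,0,1],[0,0,0,0,0,0,1]]]'
```

```text
time: 2.4
ee_pos: [0.4927, 0.1781, 0.1726]
ee_rot: [-0.0, 1.0, -0.0, 0.001]
wrist_force: [-6.7, -5.1, 33.8]
finger_gap: 0.0004
```

```bash
python3 -m handwheel '[[[0,0,1.5,0,0,0,1],[0,0,1.3,0,0,0,1],[0.6,-2.7,0,0,0,0,1],[0.6,-2.7,0,0,0,0,1],[0.6,-2.7,0,0,0,0,1],[0,0,-0.8,0,0,0,1],[0,0,-0.8,0,0,0,1],[0,0,-0.4,0,0,0,1],[0,0,0,0,0,0,1]]]'
```

```text
time: 3.15
ee_pos: [0.5089, 0.0981, 0.1766]
ee_rot: [-0.0, 1.0, 0.001, -0.001]
wrist_force: [0.7, -0.2, -0.3]
finger_gap: 0.0002
```

```bash
python3 -m handwheel '[[[0,-0.1,-0.2,0,0,0,1],[0,0,-0.2,0,0,0,1],[0,0,-0.1,0,0,0,1],[0,0,-0.1,0,0,0,1],[0,0,-0.1,0,0,0,1],[0,0,0,0,0,0,1]]]'
```

```text
time: 3.65
ee_pos: [0.5099, 0.0966, 0.1727]
ee_rot: [-0.0, 1.0, 0.0, 0.0]
wrist_force: [-7.4, -1.0, 22.1]
finger_gap: -0.0002
```

```bash
python3 -m handwheel '[[[0,0,2.5,0,0,0,1],[0,0,3,0,0,0,0.5],[-0.2,-1.2,3,0,0,0,0],[-0.3,-1.5,2.2,0,0,0,-0.3],[-0.3,-1.5,0,0,0,0,-0.3],[0,0,0,0,0,0,-0.3],[0,0,0,0,0,0,-0.3]]]'
python3 - <<'E'
from h import *
for n in('scene','wrist'): p,d=snap(n); cv2.imwrite(f'pics/{n}2.png',p)
s=np.load('/tmp/scene.npz'); uv,P=cloud('scene',s['d'])
# height map in photometer frame
a=np.radians(12.6); q=(P[:,:2]-[.5005,.1385])@np.array([[np.cos(a),-np.sin(a)],[np.sin(a),np.cos(a)]])
for y in(-42,-25,25,42,66,-66):
    m=(abs(q[:,0])<.035)&(abs(q[:,1]-y/1000)<.008)&(P[:,2]>.08)&(P[:,2]<.125); print(y,m.sum(),P[m][:,2].mean().round(4))
E
```

```text
time: 4.23
ee_pos: [0.5019, 0.0537, 0.2781]
ee_rot: [-0.0, 1.0, -0.001, 0.0]
wrist_force: [-0.6, 1.0, 0.6]
finger_gap: 0.0557
-42 160 0.0994
-25 148 0.0992
25 155 0.0993
42 143 0.0997
66 157 0.0996
-66 169 0.0984
```

View pics/wrist2.png

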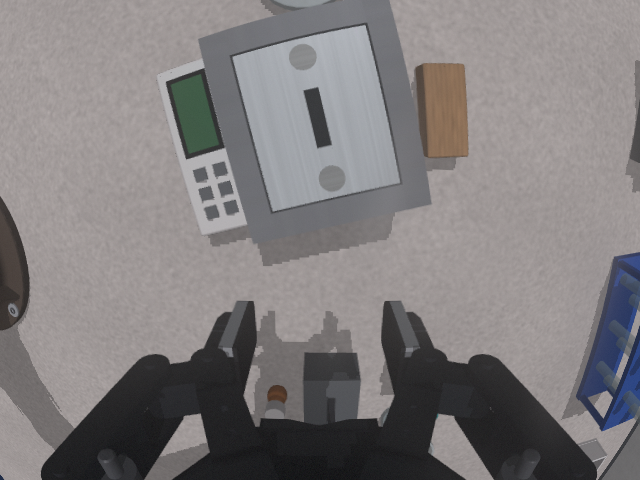

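The cover now lies flush, with its depth equal to the rim's at both ends. The slot is clear at (317,117), with the discs at (302,57) and (332,178). I'll measure the slot by its dark contour.

```bash
python3 - <<'E'
from h import *
p=np.load('/tmp/wrist.npz')['p']; g=cv2.cvtColor(p,6)
m=np.zeros_like(g); m[80:155,295:340]=(g[80:155,295:340]<95)
c=max(cv2.findContours(m,0,1)[0],key=cv2.contourArea)[:,0]
W=wray(c,.1)[:,:2]*1000; r=cv2.minAreaRect(W.astype(np.float32)); print('slot',r, W.mean(0))
d=wray([[302,57],[332,178]],.1); v=d[0]-d[1]; print('discs',d.round(4),d.mean(0).round(4),np.linalg.norm(v),np.degrees(np.arctan2(-v[0],v[1])))
k=wray([[232,56],[366,24],[401,183],[272,212]],.1);print('cover',k.round(4),k.mean(0).round(4))
E
```

```text
slot ((501.2973937988281, 137.93637084960938), (9.516082763671875, 39.155155181884766), 13.080670356750488) [501.23319724 137.83281496]
discs [[0.4914 0.1783 0.1   ]
 [0.5112 0.097  0.1   ]] [0.5013 0.1377 0.1   ] 0.08367125454413542 13.684313798335143
cover [[0.4451 0.1811 0.1   ]
 [0.533  0.2019 0.1   ]
 [0.5586 0.0943 0.1   ]
 [0.47   0.0734 0.1   ]] [0.5017 0.1377 0.1   ]
```

```bash
python3 -m handwheel '[[[0.16,-3.36,0,0,0,0,-0.3],[0.16,-3.36,0,0,0,0,-0.3],[0.16,-3.36,0,0,0,0,-0.3],[0.16,-3.36,0,0,0,0,-0.3],[0.16,-3.36,0,0,0,0,-0.3],[0.16,-3.36,0,0,0,0,-0.3],[0.16,-3.36,0,0,0,0,-0.3],[0.16,-3.36,0,0,0,0,-0.3],[0,0,0,0,0,0,-0.3],[0,0,0,0,0,0,-0.3]]]'
python3 - <<'E'
from h import *
p,d=snap('wrist'); cv2.imwrite('pics/w3.png',p)
E
```

```text
time: 5.17
ee_pos: [0.5147, -0.2161, 0.2768]
ee_rot: [-0.0, 1.0, -0.001, -0.001]
wrist_force: [-0.8, 0.8, -0.5]
finger_gap: 0.0557
```

View pics/w3.png

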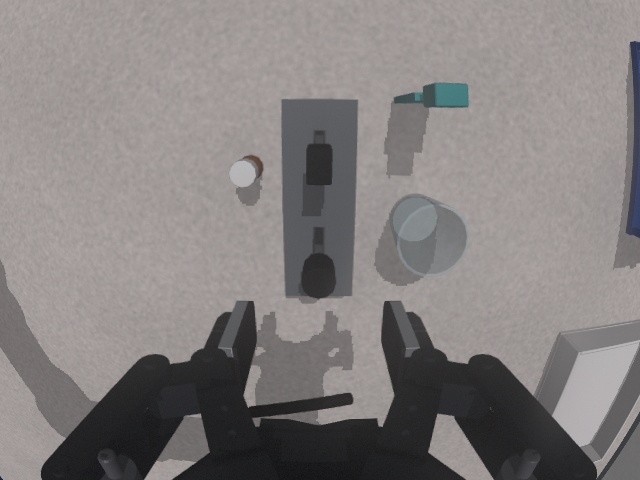

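The square head is at (319,165) and the round one at (319,275). The turquoise look-alike at (445,95) and the vial at (245,172) both stand to the sides.

```bash
python3 - <<'E'
from h import *
z=np.load('/tmp/wrist.npz'); p=z['p']; g=cv2.cvtColor(p,6)
m=np.zeros_like(g); m[138:195,300:340]=(g[138:195,300:340]<48)
c=max(cv2.findContours(m,0,1)[0],key=cv2.contourArea)[:,0]; print(cv2.boundingRect(c))
for h in(.118,.088):
    W=wray(c,h)[:,:2]*1000; print(h,cv2.minAreaRect(W.astype(np.float32)),W.min(0),W.max(0))
print('blk',wray([[282,99],[358,99],[352,297],[287,297]],.05).round(4))
print('turq',wray([[423,84],[468,84],[468,106],[423,106]],.10).round(3),'vial',wray([244,173],.045).round(3))
E
```

```text
(307, 145, 24, 40)
0.118 ((515.06103515625, -161.99981689453125), (24.43360137939453, 14.3246431350708), 89.88430786132812) [ 507.87534994 -174.2210966 ] [ 522.19996528 -149.77134681]
0.088 ((514.9774169921875, -165.97354125976562), (27.641651153564453, 16.205415725708008), 89.88430786132812) [ 506.84819533 -179.79942878] [ 523.0535699  -152.13953398]
blk [[ 0.4865 -0.118   0.05  ]
 [ 0.5459 -0.1181  0.05  ]
 [ 0.5448 -0.2893  0.05  ]
 [ 0.4862 -0.2892  0.05  ]]
turq [[ 0.584 -0.108  0.1  ]
 [ 0.617 -0.105  0.1  ]
 [ 0.617 -0.121  0.1  ]
 [ 0.585 -0.123  0.1  ]] vial [[ 0.453 -0.178  0.045]]
```

```bash
python3 -m handwheel '[[[0,2.7,0,0,0,0,-0.3],[0,2.65,0,0,0,0,-0.3],[0,0,-2.5,0,0,0,-0.3],[0,0,-2.5,0,0,0,-0.3],[0,0,-2.5,0,0,0,-0.3],[0,0,-2.5,0,0,0,-0.3],[0,0,-1.9,0,0,0,-0.3],[0,0,0,0,0,0,-0.3],[0,0,0,0,0,0,-0.3]]]' 40
```

```text
time: 5.97
ee_pos: [0.5145, -0.1594, 0.1582]
ee_rot: [-0.001, 1.0, 0.001, -0.001]
wrist_force: [0.4, -0.9, 0.2]
finger_gap: 0.0554
```

```bash
python3 -m handwheel '[[[0,-0.3,0,0,0,0,-0.3],[0,0,0,0,0,0,0.5],[0,0,0,0,0,0,1],[0,0,0,0,0,0,1],[0,0,0,0,0,0,1],[0,0,0,0,0,0,1],[0,0,0,0,0,0,1]]]' 40
```

```text
time: 6.55
ee_pos: [0.5152, -0.1644, 0.1599]
ee_rot: [0.0, 1.0, -0.0, 0.001]
wrist_force: [-0.4, 0.6, 6.5]
finger_gap: 0.0153
```

```bash
python3 -m handwheel '[[[0,0,1,0,0,0,1],[0,0,2,0,0,0,1],[0,0,2,0,0,0,1],[0,0,2,0,0,0,1],[0,0,2.5,0,0,0,1],[0,0,2.5,0,0,0,1],[0,0,1.5,0,0,0,1],[0,0,0,0,0,0,1],[0,0,0,0,0,0,1]]]'
python3 - <<'E'
from h import *
p,d=snap('side'); cv2.imwrite('pics/s4.png',cv2.resize(p[180:380,250:450],None,fx=3,fy=3))
E
```

```text
time: 7.3
ee_pos: [0.515, -0.1644, 0.2951]
ee_rot: [0.0, 1.0, -0.0, 0.001]
wrist_force: [-0.7, 0.1, -1.8]
finger_gap: 0.0154
```

View pics/s4.png

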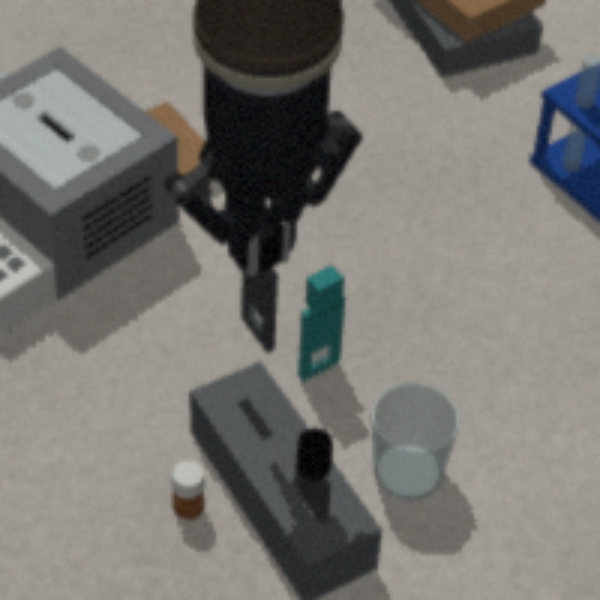

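```bash
python3 -m handwheel '[[[-0.14,3,0,0,0,1.31,1],[-0.14,3,0,0,0,1.31,1],[-0.14,3,0,0,0,1.31,1],[-0.14,3,0,0,0,1.31,1],[-0.13,3,0,0,0,1.31,1],[-0.13,3,0,0,0,1.31,1],[-0.13,3,0,0,0,1.31,1],[-0.13,3,0,0,0,1.31,1],[-0.13,3,0,0,0,1.31,1],[-0.12,3,0,0,0,1.31,1],[0,0,0,0,0,0,1],[0,0,0,0,0,0,1],[0,0,0,0,0,0,1]]]'
python3 - <<'E'
from h import *
p,d=snap('wrist'); cv2.imwrite('pics/w5.png',cv2.resize(p[200:400,220:420],None,fx=3,fy=3,interpolation=2))
p,d=snap('side'); p,d=snap('scene')
E
```

```text
time: 8.43
ee_pos: [0.501, 0.1351, 0.2929]
ee_rot: [0.0, 0.993, 0.114, -0.001]
wrist_force: [-0.1, -0.3, -1.8]
finger_gap: 0.0155
```

View pics/w5.png

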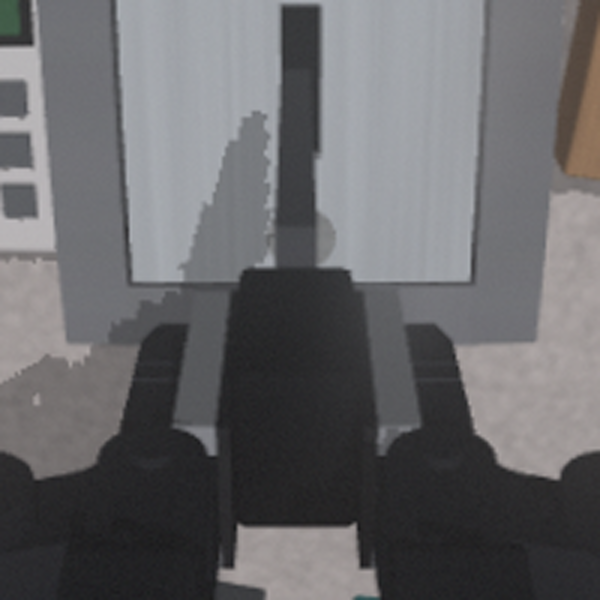

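The paddle is held upright. The blade's lower edge is at crop (298,68), or pixel (319.3,222.7). The slot's far end is at crop (301,5), or (320.3,201.7), and the slot's right edge shows at crop x≈320. I'll compute the offset in the tool frame.

```bash
python3 - <<'E'
from h import *
z=np.load('/tmp/wrist.npz'); p=z['p']; q=z['rot']; Rw=R.from_quat([q[1],q[2],q[3],q[0]]).as_matrix(); pos=z['pos']
print(pos, R.from_matrix(Rw).as_euler('zyx',degrees=True))
g=cv2.cvtColor(p,6)
for r in(205,212,218,226,232,240): print(r,g[r,308:334])
print('col320',g[196:232,320])
T=lambda uv,h:((wray(uv,h)-pos)@Rw*1000).round(1).tolist()
print('slot far',T([[313.7,201.7],[327,201.7]],.1))
print('slot meas',((np.array([.5013,.1378,.1])-pos)@Rw*1000).round(1))
for h in(.141,.145): print('blade far low edge',h,T([[314.3,222.7],[324,222.7]],h))
E
```

```text
[0.50100591 0.13508672 0.29285832] [-1.30943465e+01 -1.14612829e-01  1.79935342e+02]
205 [164 162 163 163 156 122  58  55  57  57  58  58  58  57  57  58  58  56
  89 137 167 167 167 166 165 164]
212 [163 162 161 162 155 120  59  58  58  58  59  56  56  59  59  58  58  56
  88 135 167 166 165 166 165 163]
218 [162 163 162 163 162 128  57  58  56  55  57  56  58  56  57  57  58  58
  87 137 166 167 166 164 164 162]
226 [164 161 162 162 165 135  67  66  67  65  66  67  65  69  67  63  58  59
  97 144 165 166 166 165 164 163]
232 [164 163 164 162 151 113  65  64  67  65  65  66  66  66  66  64  59  56
  98 144 167 166 164 165 163 163]
240 [152 161 162 164 141  95  67  67  64  67  64  66  64  64  66  64  58  56
  97 143 165 165 163 165 164 165]
col320 [168 166 167 167 168 116  70  57  59  58  57  54  57  57  57  57  56  57
  58  56  59  57  58  55  57  56  59  63  64  67  65  67  66  66  66  68]
slot far [[-3.1, -22.4, 192.9], [6.5, -22.4, 192.8]]
slot meas [  1.3  -2.7 192.9]
blade far low edge 0.141 [[-2.2, -18.6, 151.9], [3.8, -18.6, 151.8]]
blade far low edge 0.145 [[-2.1, -19.8, 147.9], [3.8, -19.8, 147.8]]
```

```bash
python3 -m handwheel '[[[0.04,0.12,-1,0,0,0,1],[0,0,-1.2,0,0,0,1],[0,0,-1,0,0,0,1],[0,0,0,0,0,0,1],[0,0,0,0,0,0,1]]]'
python3 - <<'E'
from h import *
p,d=snap('wrist'); z=np.load('/tmp/wrist.npz'); pos=z['pos'];q=z['rot']; Rw=R.from_quat([q[1],q[2],q[3],q[0]]).as_matrix()
g=cv2.cvtColor(p,6); print(pos)
for r in(206,212,220,230): print(r,g[r,306:336])
print('col319',g[190:235,319])
print('slot meas',((np.array([.5013,.1378,.1])-pos)@Rw*1000).round(1))
cv2.imwrite('pics/w6.png',cv2.resize(p[170:290,260:380],None,fx=5,fy=5,interpolation=2))
E
```

```text
time: 9.0
ee_pos: [0.5015, 0.1364, 0.2611]
ee_rot: [0.0, 0.994, 0.114, -0.001]
wrist_force: [-0.0, 0.1, -1.2]
finger_gap: 0.0151
[0.50154579 0.13643868 0.26111362]
206 [164 165 165 164 164 166 166 169 168 167 168 168 167 170 168 169 168 169
 169 170 170 170 168 169 169 168 167 166 166 167]
212 [163 164 165 164 166 165 166 168 167 166 167 166 168 169 169 170 170 167
 169 169 170 169 170 168 167 168 166 165 165 166]
220 [164 164 163 167 155 108  57  57  57  57  57  56  56  59  58  57  56  56
  57  61 122 170 169 169 168 168 166 165 165 167]
230 [163 142 126 125 121  87  57  62  66  68  67  66  68  66  67  68  66  63
  59  60 123 169 168 167 166 166 167 166 165 166]
col319 [130 128 130 130 138 156 171 171 171 171 170 170 171 169 170 169 170 170
 167 168 167 169 169 170 140  82  60  58  58  59  59  58  62  66  67  68
  68  67  66  66  66  68  68  69  65]
slot meas [  0.4  -1.4 161.1]
```

View pics/w6.png

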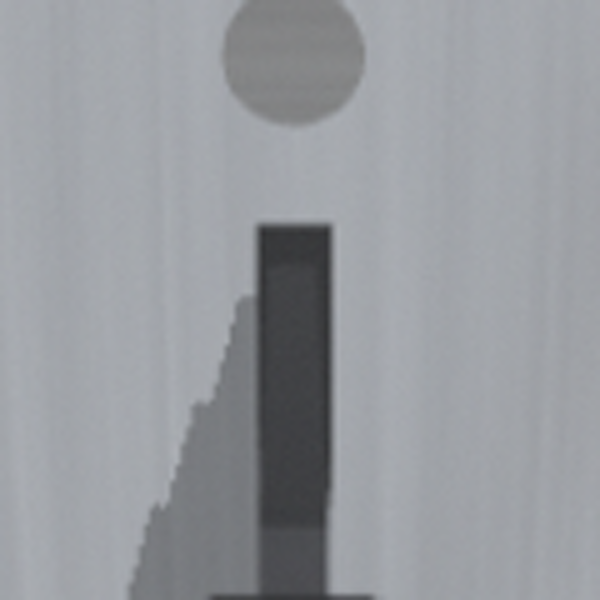

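The blade is now centred in the slot in x: the slot spans px 311–326 and the blade 313–324. I'll check y from rows 214.7 (slot end) and 222 (blade end).

```bash
python3 - <<'E'
from h import *
z=np.load('/tmp/wrist.npz'); pos=z['pos'];q=z['rot']; Rw=R.from_quat([q[1],q[2],q[3],q[0]]).as_matrix()
T=lambda uv,h:((wray(uv,h)-pos)@Rw*1000).round(1).tolist()
print(T([[311.3,214.7],[326.3,214.7]],.1),T([[313,222],[323.8,222]],.109))
E
```

```text
[[-4.2, -21.2, 161.1], [5.4, -21.3, 161.1]] [[-3.0, -19.0, 152.1], [3.7, -19.0, 152.1]]
```

Centred within about 0.3 mm, so I'll lower it.

```bash
python3 -m handwheel '[[[0.02,0,-0.5,0,0,0,1],[0,0,-0.5,0,0,0,1],[0,0,-0.5,0,0,0,1],[0,0,-0.5,0,0,0,1],[0,0,0,0,0,0,1]]]'
```

```text
time: 9.47
ee_pos: [0.5016, 0.1367, 0.2408]
ee_rot: [0.0, 0.993, 0.114, -0.001]
wrist_force: [-0.0, -0.2, -1.4]
finger_gap: 0.0151
```

Through the slot with no contact force. I'll continue down to about 50 mm below the underside.

```bash
python3 -m handwheel '[[[0,0,-0.7,0,0,0,1],[0,0,-0.7,0,0,0,1],[0,0,-0.7,0,0,0,1],[0,0,-0.7,0,0,0,1],[0,0,-0.7,0,0,0,1],[0,0,-0.7,0,0,0,1],[0,0,-0.3,0,0,0,1],[0,0,0,0,0,0,1],[0,0,0,0,0,0,1],[0,0,0,0,0,0,1],[0,0,0,0,0,0,1],[0,0,0,0,0,0,1]]]'
python3 - <<'E'
from h import *
print(ctrl.get_state()['wrist_force'],ctrl.get_state()['moment'])
p,d=snap('side'); q,d=snap('wrist')
cv2.imwrite('pics/f7.png',np.hstack([cv2.resize(p[150:290,200:340],(400,400)),cv2.resize(q[170:370,220:420],(400,400))]))
E
```

```text
time: 10.47
ee_pos: [0.5023, 0.1369, 0.1973]
ee_rot: [-0.0, 0.993, 0.114, 0.0]
wrist_force: [0.4, -0.9, -1.5]
finger_gap: 0.0153
[ 0.43576393 -0.94575813 -1.4757568 ] [-0.0064489  -0.01298152  0.0066792 ]
```

View pics/f7.png

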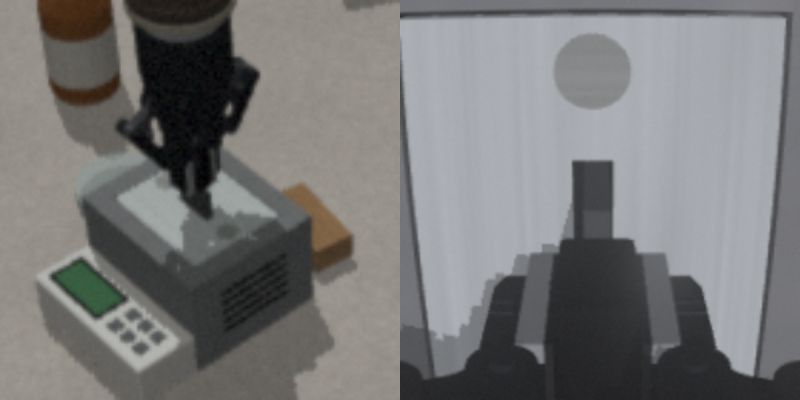

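```bash
python3 -c "
from h import *
print(np.abs(ctrl.get_state()['joint_velocities']).max(),ctrl.finish_job())"
```

```text
the job is handed in; nothing more can be done
0.00347133928212179 None
```

I seated the cover, moved the square-headed paddle into its slot and handed the job in at about 10.6 s of the 64 s. `finish_job` gives no verdict, so what follows rests on my own checks.

- **Cover:** I pressed each end until it stopped hard (34 N at the high end, 22 N at the low end). Depth on the cover then read 99.2–99.7 mm at both ends and in the middle, against 98.4–99.6 mm on the rim, so it is flush and level within the noise.
- **Paddle:** It is still gripped (opening 15.3 mm). Its lower end is about 49 mm below the cover's underside, so the window is fully below and the head stands about 19 mm above the cover top. That depth comes from the grasp height, not from a direct view inside the chamber.
- **Contact and stillness:** Wrist force was (0.4, -0.9, -1.5) N, about the paddle's weight plus noise. The joints were practically still (0.003 rad/s or less).
- **Fit:** The blade was centred in the slot within about 0.3 mm just before lowering. The tool drifted about 0.8 mm in x during the descent, which I left because the clearance is 2 mm and no side load showed.
- **Other objects:** I did not measure the bystanders again after the lift. The picture then showed the round-headed paddle, vial and beaker in place, and I felt no unexpected contact.

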